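# Shut the red air valve in the bench valve box

## Task

Shut off the air line with the red handle at the cutting bench: pushing with the fingertips, slide the cover of the blue valve box all the way aside to uncover the two valves, then push the red handle round until it is fully shut, square across its pipe. Nothing is to be picked up, and the cover must not be lifted or tipped out of its guides. Leave the cover open, the blue handle as it is and the other things on the bench where they are.

Things in the scene. Friction and masses are not known exactly. Their poses are not given: they have to be found in the camera images.
- box: blue valve box screwed to the bench, 230 (its x) x 600 mm (y); top sheet 100 mm above the bench. Origin: centre of underside, z up. Opening in the top: x -85..85, y -280..-10 mm (its right half as the robot sees it), two valves side by side in it; the rest is closed. On top, 10 mm high guide strips (inner faces x = +-104) and end stops (inner faces y = +-297). Couplings stick 34 mm out in front
- cover: loose flat aluminium cover, 200 (its x) x 295 (y) x 5 mm, 0.4-0.7 kg, lying on the box top between the guides, 4 mm play each side, axes as the box's. Origin: centre of underside. Starts over the opening (box y about -140 mm), hiding the valves; slides along the box's +y onto the closed half up to the stop (box y = 149 mm). Only friction (2-5 N) holds it; it stays where left
- cover_bar (a point): middle of the black bow handle on the middle of the cover: a round bar 10 mm thick along the cover's x, 100 mm long between two legs, axis 33 mm and top 38 mm above the cover's underside, with a 23 mm gap between bar and cover
- red_handle (a joint): angle of the red valve handle about its upright stem, rad: 0 = open (along its pipe, pointing from the stem to the box's -x), 1.571 = shut against its stop (across the pipe, pointing to the box's +y). Turns clockwise seen from above to shut. Needs about 0.22 N m (3 to 5 N on the grip), stays where left. Starts at 0 to 0.30
- red_tip (a point): near the end of the red handle, mid-height, 74 mm from the stem axis. The red grip is a bar 14 mm wide and 14 mm tall (74 to 88 mm above the bench, its top 7 mm below the underside of the top sheet), reaching from 26 to 80 mm from the stem axis
- red_stem (a point): point on the stem axis of the red valve, 81 mm above the bench (mid-height of the grip). The stems stand at box x = 35 mm and box y = -205 and -95 mm; red and blue may be either way round. The pipe under the handle, along the box's x, reaches 46 mm above the bench, the valve body 55 mm, the stem nut 83 mm
- blue_handle (a joint): angle of the blue valve handle, built and measured just as the red one; starts between 0 and 0.30; to be left as it is
- blue_tip (a point): near the end of the blue handle, as red_tip on the red one
- blue_stem (a point): point on the stem axis of the blue valve, as red_stem on the red one
- knife: grey pen-type pattern knife lying on the bench, 160 mm long, 13 mm thick; origin at the underside of its middle; to be left alone
- weight: dark steel pattern weight with a knob, 68 mm across, 72 mm tall; origin at the centre of its underside; to be left alone
- dye: amber jar of edge dye with a black cap, 54 mm across, 85 mm tall; origin at the centre of its underside; to be left alone
- spool: red thread spool standing on end, 52 mm across, 62 mm tall; origin at the centre of its underside; to be left alone
- rivets: small open aluminium pot, 72 mm across, 45 mm tall; origin at the centre of its underside; to be left alone
- mallet: mallet lying on the bench, white round head 60 mm across and 85 mm long, wooden handle; 260 mm long, 60 mm tall; origin at its underside, on the handle near mid-length; to be left alone

How it is judged:
By the outcome, as a careful person would: the job done as asked, in the order asked, and still so for the second after the job is handed in, with the robot touching nothing.
It also fails if it takes over 51 s, if anything falls off the work surface, if the arm or the gripper's body presses on something with over 40 N, if the wrist force passes 120 N, or if a joint passes its speed limit or range.

## Robot

A 6-joint arm with a two-finger parallel gripper is mounted at the origin on the work surface. World frame = base frame: x ahead of the robot, y to its left, z up, the work surface at z = 0. Lengths are in m, angles in rad, forces in N, time in s.
With the tool pointing down it reaches from about 0.35 to 0.975 m from the base axis. Payload 4.9 kg.
Tool frame: the origin (TCP) lies at the very end of the fingers, on their centre line; the grasp point (between the pads) lies 19 mm behind it; x points along the fingers, y is the direction in which the jaws open and shut, and the axes are right-handed (so a half turn about x gives the same grasp; the last joint's range is limited). The gripper opens to 85 mm and grips with 20 to 120 N. Pads are 22 mm wide; open, the fingers measure 114 mm over their backs; the gripper's body (76 mm by 85 mm) begins 54 mm behind the grasp point. The pads swing forward as they close: fully open they stand 13 mm farther back than shut.
Start: joints at [-1.434, 0.053, 1.613, -0, 1.476, -0.119], TCP at [0.158, -0.605, 0.207] pointing down, gripper open.
Joint ranges: [-3.01, 3.01], [-1.01, 2.22], [0.06, 2.58], [-1.02, 4.17], [0.09, 2.62], [-3.14, 3.14]. Speed limits (rad/s): [2.57, 2.57, 3.14, 3.14, 3.14, 3.14].

## Interface

Orientations are given as a unit quaternion [w, x, y, z].
In Python, from plant import manip gives the robot as it stands.
- The arm moves only by the tool play_rows, never from a script. Its argument "plan" is a list of rows, each a list of 5 numbers: the shift along the tool's x, y, z in mm, then the turn about the tool's x in rad, then the closure, from -1 (fully open) to 1 (shut). A call has 1 to 8 rows; each row is the pose to reach, as a shift and turn from the pose commanded when the call began, along the tool's axes at that moment; what a row does not reach only later rows make up. A row lasts 1/8 s, in which the tool goes at most 62.5 mm and 10.7 degrees, less where a joint would pass 70% of its speed; a pose out of reach is approached as far as the arm can. A call with a gripper value outside its range is refused whole. The fingers move at their own pace and stop on an object; the grip force is fixed at half the most. Time passes only in rows, so rows that repeat a pose let the fingers close. It gives the time, the measured TCP pose, the force and the opening at its end, in the units of the state.
- manip.state(): the state, without advancing time (a new reading comes with each control period).
- manip.grab_frame(name): name is "scene" or "top" or "wrist"; returns a dict with "img" (384x512x3 uint8, red, green, blue), "range_z" (384x512 float32, m along the optical axis (not along the pixel's ray), 0 where there is no reading), "fx", "fy", "cx", "cy" (pixels), "origin" and "rotation" of the camera in the world. Camera axes: x right, y up, looking along -z (the intrinsics and any distortion apply to the point x, -y, -z); pixel columns grow to the right and rows downward; lengths in m; the calibration is good to about 2 mm. A picture is of the moment at which its call begins.
- manip.job_done(): hands the job in, once; it reports no verdict.
The state is a dict: "time": time; "joint_pos": joint angles; "joint_vel": joint speeds; "joint_efforts": joint torques, N m; "tool_pos": TCP position; "tool_rot": TCP orientation; "contact_force": force on the tool from outside, world axes, zero at the start; "ft_torque": the same for the moment, N m; "gripper_width": opening from 0.0 (shut) to 1.0 (fully open).
Only numpy, scipy, OpenCV 4.12 (cv2) and the standard library are available. Lean on these libraries where they do the work, as an engineer would, in place of code of your own. Each camera call takes 0.05 s, during which the arm holds its last target. There are 200 camera calls.

## Working session

There is one attempt and no reset: what is moved stays moved. The work goes in short steps, Python scripts to look and compute and a tool call to move; the robot and the scene stay as the last step left them, time stands still between calls to the robot, and variables do not carry over. Pictures are saved under pics/ and viewed, about 8 in all and at most 12, crops included, and the job is handed in when it is done.

Besides the shell and the picture viewer there is one more tool, called as a command line: name --pt "numbers of a row" for each row, then --argument value for the rest. play_rows: Moves the arm, as the interface text tells. Its arguments: {"type":"object","properties":{"plan":{"type":"array"}},"required":["plan"]}

```bash
mkdir -p pics; ls; cat > h.py <<'E'
import numpy as np, cv2
from plant import manip
def grab(n,save=None):
    f=manip.grab_frame(n)
    if save: cv2.imwrite('pics/'+save,cv2.cvtColor(f['img'],cv2.COLOR_RGB2BGR))
    return f
def ray(f,u,v):
    d=np.array([(u-f['cx'])/f['fx'],-(v-f['cy'])/f['fy'],-1.0])
    return np.array(f['origin']),np.array(f['rotation'])@d
def onplane(f,u,v,z):
    o,d=ray(f,u,v); return o+d*(z-o[2])/d[2]
def cloud(f):
    v,u=np.mgrid[0:384,0:512]; r=f['range_z']
    c=np.stack([(u-f['cx'])/f['fx']*r,-(v-f['cy'])/f['fy']*r,-r],-1)
    return c@np.array(f['rotation']).T+np.array(f['origin'])
E
python3 - <<'E'
from h import *
f=grab('top','top1.png'); g=grab('scene','scene1.png')
for x in(f,g): print({k:v for k,v in x.items() if k not in('img','range_z')})
print(manip.state())
a=np.hstack([cv2.imread('pics/top1.png')]); 
E
```

```text
pics
{'fx': 379.7853061122022, 'fy': 379.7853061122022, 'cx': 255.21947788910882, 'cy': 192.3000462929198, 'origin': array([0.50398229, 0.05387371, 1.15309206]), 'rotation': array([-0.69974803, -0.04435172,  0.02518142,  0.71256685])}
{'fx': 390.76649480907616, 'fy': 390.76649480907616, 'cx': 252.71276048606413, 'cy': 193.3447479304242, 'origin': array([ 1.41682898, -0.4443924 ,  0.88659794]), 'rotation': array([0.79339373, 0.37414276, 0.21164798, 0.43098576])}
{'time': 0.1, 'joint_pos': array([-1.43396394e+00,  5.32898575e-02,  1.61412995e+00, -2.13769715e-05,
        1.47598298e+00, -1.18998760e-01]), 'joint_vel': array([ 0.00084546, -0.00038499, -0.00369514,  0.00098374, -0.00158254,
       -0.00073602]), 'joint_efforts': array([-1.35657894e-03, -3.94906640e+01, -3.71364570e+01, -1.79342046e-04,
        3.90363566e-03,  2.25056795e-05]), 'tool_pos': array([ 0.15806955, -0.60406923,  0.20580257]), 'tool_rot': array([-0.0895643 , -0.70131608, -0.09084408,  0.70134254]), 'contact_force': array([ 1.08707798, -1.21684905,  0.02339396]), 'ft_torque': array([-0.04013108,  0.01779061,  0.08166199]), 'gripper_width': 1.0008199507578102}
```

Rotations are quaternions; I'll convert.

```bash
cat >> h.py <<'E'
from scipy.spatial.transform import Rotation as R
_g=manip.grab_frame
def _grab(n):
    f=dict(_g(n)); q=np.asarray(f['rotation'])
    f['rotation']=R.from_quat(q[[1,2,3,0]]).as_matrix(); return f
def grab(n,save=None):
    f=_grab(n)
    if save: cv2.imwrite('pics/'+save,cv2.cvtColor(f['img'],cv2.COLOR_RGB2BGR))
    return f
def rot(s): return R.from_quat(np.asarray(s['tool_rot'])[[1,2,3,0]]).as_matrix()
E
python3 - <<'E'
from h import *
f=grab('top'); P=cloud(f); z=P[...,2]
print(P[50:384:60,50:512:80].round(3).tolist()[0])
for lo,hi,n in((.085,.125,'topsheet/cover'),(.13,.16,'bar')):
    m=((z>lo)&(z<hi)).astype(np.uint8)
    k,l,s,c=cv2.connectedComponentsWithStats(m)
    for i in range(1,k):
        if s[i,4]>30:
            p=P[l==i]; r=cv2.minAreaRect((p[:,:2]*1000).astype(np.float32))
            print(n,s[i],p.mean(0).round(4),np.median(p[:,2]).round(4),r)
print(rot(manip.state()).round(3))
E
```

```text
[[1.476, 1.186, -0.756], [1.457, 0.75, -0.744], [1.449, 0.329, -0.753], [1.435, -0.09, -0.752], [1.423, -0.504, -0.753], [1.406, -0.909, -0.744]]
topsheet/cover [194  99  13  14 128] [0.8606 0.2362 0.1035] 0.1018 ((863.3626098632812, 238.1199493408203), (33.120460510253906, 32.534828186035156), 47.58811950683594)
topsheet/cover [220  98  13  14 127] [0.8609 0.1602 0.1029] 0.1016 ((863.7722778320312, 161.91246032714844), (33.3350830078125, 32.04073715209961), 63.377967834472656)
topsheet/cover [247  98  13  14 132] [0.8603 0.0846 0.1025] 0.1014 ((863.2864990234375, 85.29053497314453), (33.012752532958984, 32.9461784362793), 42.214778900146484)
topsheet/cover [167 100  13  13 132] [0.8607 0.3124 0.1029] 0.1018 ((863.715087890625, 314.2122497558594), (32.116119384765625, 32.49205780029297), 3.886237621307373)
topsheet/cover [  48  113   40   36 1067] [0.795  0.6104 0.1156] 0.1192 ((797.4448852539062, 616.6454467773438), (94.52368927001953, 95.62787628173828), 8.694965362548828)
topsheet/cover [362 143  17  16 116] [ 0.7237 -0.2449  0.0866] 0.0865 ((723.4410400390625, -245.7104949951172), (42.69059753417969, 45.19115447998047), 9.350571632385254)
topsheet/cover [  187   167   233   128 18367] [ 0.4997 -0.0433  0.1026] 0.1024 ((501.0238342285156, -43.7801513671875), (230.4663543701172, 603.4083251953125), 11.28768253326416)
topsheet/cover [ 55 248  11  11  77] [0.4505 0.6205 0.1126] 0.1132 ((449.8795471191406, 623.851806640625), (28.528457641601562, 21.451000213623047), 2.8962020874023438)
bar [350 199  13  41 160] [ 0.5283 -0.1858  0.1366] 0.1366 ((528.6837158203125, -186.1407012939453), (108.59799194335938, 10.322378158569336), 11.156188011169434)
[[-0.     0.253 -0.967]
 [ 0.002 -0.967 -0.253]
 [-1.    -0.002 -0.   ]]
```

View pics/top1.png

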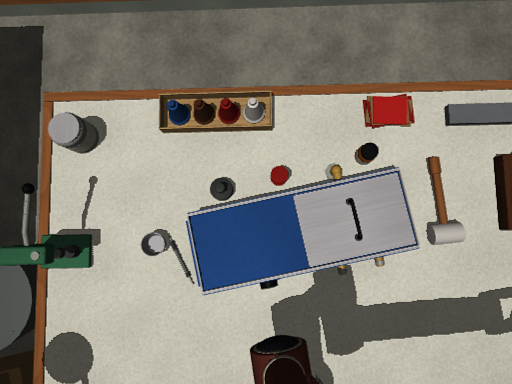

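View pics/scene1.png

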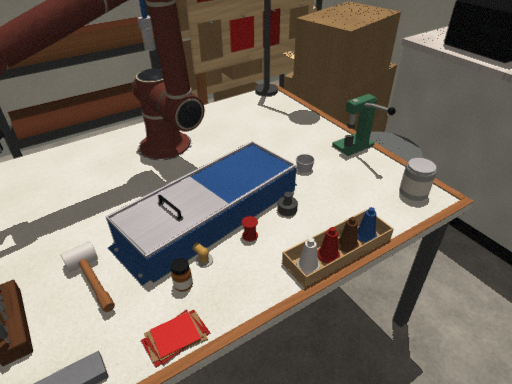

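Top view: the cover is on the right half of the box, with its bar at about (355,220). Box centre is about (0.501, -0.044), yaw 11.3°, and the bar is at (0.529, -0.186). In the scene view the guides are clear. I'll go to the -y side of the bar with the fingers shut.

play_rows --pt "5 -30 -55 0.01 1" --pt "10 -60 -110 0.02 1" --pt "15 -90 -165 0.03 1" --pt "20 -120 -220 0.04 1" --pt "25 -150 -275 0.05 1" --pt "30 -185 -330 0.06 1" --pt "35 -220 -390 0.06 1" --pt "40 -245 -440 0.06 1"

```text
time: 1.15
tool_pos: [0.5189, -0.2581, 0.1672]
tool_rot: [0.069, 0.704, 0.069, -0.704]
contact_force: [1.4, -0.5, 0.1]
gripper_width: 0.004
```

play_rows --pt "4 -14 -20 0 1" --pt "6 -16 -23 0 1" --pt "6 -16 -23 0 1"

```text
time: 1.52
tool_pos: [0.5367, -0.24, 0.1609]
tool_rot: [-0.069, -0.703, -0.069, 0.704]
contact_force: [0.1, 0.2, 0.0]
gripper_width: 0.0
```

```bash
cat >> h.py <<'E'
B=np.array([.501,-.044]); A=np.radians(11.25)
bx=np.array([np.cos(A),np.sin(A)]); by=np.array([-bx[1],bx[0]])
def box(p): d=np.asarray(p)[:2]-B; return np.array([d@bx,d@by]).round(4)
def st():
    s=manip.state(); M=rot(s)
    print('t',s['time'],'tcp',s['tool_pos'].round(4),'box',box(s['tool_pos']),'yaw -z',np.degrees(np.arctan2(-M[1,2],-M[0,2])).round(2),'tilt',M[:,0].round(3),'F',s['contact_force'].round(1),'w',round(s['gripper_width'],3))
E
python3 - <<'E'
from h import *
st(); f=grab('wrist','w1.png')
E
```

```text
t 1.525 tcp [ 0.5367 -0.24    0.1609] box [-0.0032 -0.1992] yaw -z 11.21 tilt [-0.001  0.    -1.   ] F [0.1 0.2 0. ] w 0.0
```

View pics/w1.png

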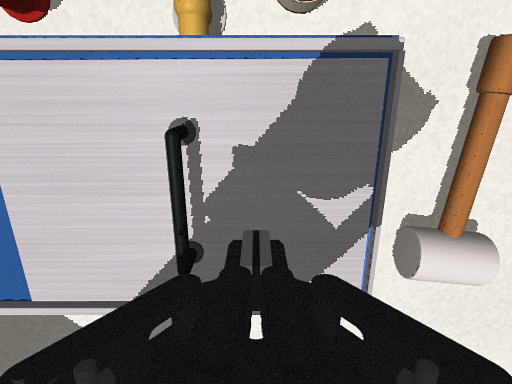

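The bar runs from (180,130) to (185,265) and the fingertips at (255,250) are beside it on the -y side. I'll lower and push along the box's +y.

play_rows --pt "25 0 -3 0 1" --pt "42 0 -3 0 1" --pt "42 -12 -3 0 1" --pt "42 -24 -3 0 1" --pt "42 -36 -3 0 1" --pt "42 -50 -3 0 1" --pt "42 -66 -3 0 1" --pt "42 -84 -3 0 1"

```text
time: 2.58
tool_pos: [0.5237, -0.1555, 0.1195]
tool_rot: [0.069, 0.704, 0.069, -0.704]
contact_force: [-0.6, 0.6, -0.1]
gripper_width: 0.004
```

play_rows --pt "0 -22 0 0 1" --pt "0 -44 0 0 1" --pt "0 -66 0 0 1" --pt "0 -88 0 0 1" --pt "0 -110 0 0 1" --pt "0 -130 0 0 1" --pt "0 -148 0 0 1" --pt "0 -160 0 0 1"

```text
time: 3.58
tool_pos: [0.4926, 0.0014, 0.1194]
tool_rot: [0.069, 0.704, 0.069, -0.704]
contact_force: [0.5, -0.5, -0.6]
gripper_width: 0.002
```

```bash
python3 - <<'E'
from h import *
st(); f=grab('wrist','w2.png'); st()
E
```

```text
t 3.575 tcp [0.4926 0.0014 0.1194] box [0.0006 0.0461] yaw -z 11.26 tilt [ 0. -0. -1.] F [ 0.5 -0.5 -0.6] w 0.002
t 3.625 tcp [0.4923 0.0022 0.1193] box [0.0005 0.047 ] yaw -z 11.29 tilt [-0.     0.001 -1.   ] F [-0.2  1.2  0.1] w -0.003
```

View pics/w2.png

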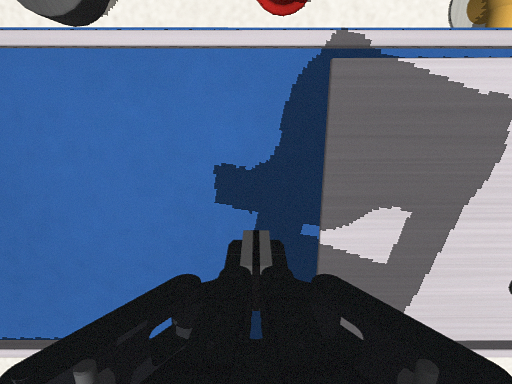

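The view shows the fingers over blue metal at (255,240), with the cover's edge at column 325 on the right, so the cover did not follow. I'll check with the top depth.

```bash
python3 - <<'E'
from h import *
f=grab('scene','s2.png'); f=grab('top','t2.png'); P=cloud(f); z=P[...,2]
h=cv2.cvtColor(f['img'],cv2.COLOR_RGB2HSV)
D=P[...,:2]-B; X=D@bx; Y=D@by
inb=(abs(X)<.1)&(abs(Y)<.295)
grey=inb&(h[...,1]<60)&(z>.095)&(z<.115)
for a,b in((-.09,-.05),(-.05,0),(0,.05),(.05,.09)):
    m=grey&(X>a)&(X<b); print(a,b,np.percentile(Y[m],[1,99]).round(3))
m=inb&(z>.125)&(z<.145); print(box(P[m].mean(0)),m.sum(),np.percentile(Y[m],[5,95]),np.percentile(X[m],[5,95]))
a=cv2.imread('pics/s2.png')[100:290,80:330]; b=cv2.imread('pics/t2.png')[150:310,170:440]
cv2.imwrite('pics/c2.png',np.hstack([cv2.resize(a,(395,300)),cv2.resize(b,(405,300))]))
E
```

```text
-0.09 -0.05 [-0.29  -0.007]
-0.05 0 [-0.29  -0.075]
0 0.05 [-0.29  -0.011]
0.05 0.09 [-0.288  0.   ]
[-0.0013 -0.1444] 158 [-0.14889944 -0.14045397] [-0.04944627  0.0473069 ]
```

View pics/c2.png

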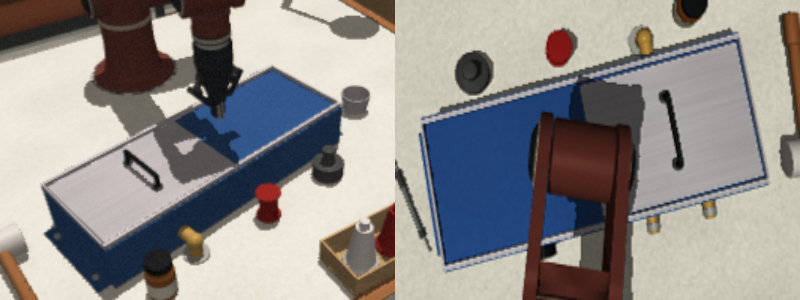

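The cover and bar are unmoved (bar at box y -0.144), so the fingers passed above it. I'll measure the real tip height by depth.

```bash
python3 - <<'E'
from h import *
st(); s=manip.state()
print(s['joint_pos'].round(3))
w=grab('wrist'); P=cloud(w); print('wrist cam',w['origin'],w['rotation'].round(2).tolist())
for v in range(222,300,8): print(v,P[v,248].round(3),P[v,262].round(3),P[v,257].round(3))
g=grab('scene'); Q=cloud(g); D=Q[...,:2]-s['tool_pos'][:2]
m=(np.hypot(D[...,0],D[...,1])<.03)&(Q[...,2]>.112)&(Q[...,2]<.3)
p=Q[m]; v,u=np.nonzero(m)
print(m.sum(),p[:,2].min(), [ (a,p[(p[:,2]>a)&(p[:,2]<a+.01)].mean(0).round(3), ((p[:,2]>a)&(p[:,2]<a+.01)).sum()) for a in np.arange(.11,.2,.01).round(2)])
f=grab('top')
E
```

```text
t 3.725 tcp [0.4928 0.0006 0.1194] box [0.0006 0.0454] yaw -z 11.27 tilt [ 0. -0. -1.] F [-1.1 -0.9  0.4] w 0.0
[-0.15  -0.2    2.002 -0.     1.34   1.224]
wrist cam [0.56799944 0.01500057 0.28575346] [[0.2, 0.94, 0.29], [-0.98, 0.19, 0.06], [0.0, -0.3, 0.96]]
222 [0.487 0.004 0.099] [ 0.489 -0.005  0.099] [ 0.488 -0.002  0.099]
230 [0.504 0.006 0.148] [ 0.505 -0.001  0.147] [0.505 0.002 0.147]
238 [0.504 0.006 0.156] [ 0.505 -0.001  0.156] [0.505 0.002 0.157]
246 [0.504 0.006 0.164] [ 0.505 -0.001  0.164] [0.505 0.002 0.165]
254 [0.504 0.006 0.172] [ 0.505 -0.001  0.171] [0.504 0.002 0.171]
262 [0.504 0.005 0.178] [ 0.505 -0.     0.178] [0.504 0.002 0.178]
270 [0.504 0.005 0.185] [ 0.505 -0.     0.185] [0.502 0.001 0.179]
278 [0.505 0.005 0.19 ] [0.506 0.    0.191] [0.499 0.001 0.18 ]
286 [0.504 0.005 0.195] [ 0.504 -0.     0.193] [ 0.495 -0.     0.181]
294 [0.501 0.004 0.196] [ 0.499 -0.001  0.191] [ 0.491 -0.001  0.18 ]
356 0.14212407955374018 [(np.float64(0.11), array([nan, nan, nan]), np.int64(0)), (np.float64(0.12), array([nan, nan, nan]), np.int64(0)), (np.float64(0.13), array([nan, nan, nan]), np.int64(0)), (np.float64(0.14), array([ 0.5  , -0.002,  0.147]), np.int64(10)), (np.float64(0.15), array([ 0.502, -0.005,  0.156]), np.int64(20)), (np.float64(0.16), array([ 0.501, -0.004,  0.165]), np.int64(24)), (np.float64(0.17), array([ 0.501, -0.003,  0.174]), np.int64(25)), (np.float64(0.18), array([ 0.503, -0.   ,  0.186]), np.int64(19)), (np.float64(0.19), array([ 0.501, -0.   ,  0.195]), np.int64(48))]<stdin>:9: RuntimeWarning: Mean of empty slice.
  ret = um.true_divide(
```

Both cameras put the shut fingertips at z ≈ 0.143, while the reported TCP is 0.119. So the real tips end about 24 mm above the reported TCP, and the lateral position agrees. I'll use that offset: go back over the bar with clearance, come down to real tip z ≈ 0.118 (TCP 0.094) and push again.

play_rows --pt "-20 0 0 0 1" --pt "-20 40 0 0 1" --pt "-20 95 0 0 1" --pt "-20 150 0 0 1" --pt "-20 200 0 0 1" --pt "-20 235 0 0 1" --pt "-20 241 0 0 1" --pt "-10 241 0 0 1"

```text
time: 4.88
tool_pos: [0.5401, -0.2367, 0.1298]
tool_rot: [0.069, 0.704, 0.069, -0.703]
contact_force: [-0.4, 0.0, 0.8]
gripper_width: 0.002
```

play_rows --pt "20 0 0 0 1" --pt "34 0 0 0 1" --pt "34 -6 0 0 1" --pt "34 -14 0 0 1" --pt "34 -22 0 0 1" --pt "34 -30 0 0 1" --pt "34 -40 0 0 1" --pt "34 -50 0 0 1"

```text
time: 5.88
tool_pos: [0.5303, -0.1873, 0.0961]
tool_rot: [0.07, 0.704, 0.068, -0.703]
contact_force: [-0.0, -3.3, 1.0]
gripper_width: 0.003
```

```bash
python3 - <<'E'
from h import *
st(); f=grab('wrist','w3.png'); P=cloud(f)
for v in range(206,254,6): print(v,P[v,248].round(3),P[v,262].round(3))
E
```

```text
t 5.875 tcp [ 0.5303 -0.1873  0.0961] box [ 0.0008 -0.1462] yaw -z 11.21 tilt [ 0.001 -0.002 -1.   ] F [-0.  -3.3  1. ] w 0.003
206 [ 0.547 -0.18   0.103] [ 0.549 -0.188  0.105]
212 [ 0.544 -0.181  0.105] [ 0.545 -0.189  0.105]
218 [ 0.539 -0.182  0.104] [ 0.542 -0.189  0.105]
224 [ 0.536 -0.182  0.105] [ 0.538 -0.19   0.104]
230 [ 0.541 -0.182  0.123] [ 0.543 -0.189  0.124]
236 [ 0.541 -0.182  0.13 ] [ 0.543 -0.189  0.131]
242 [ 0.541 -0.182  0.136] [ 0.543 -0.188  0.137]
248 [ 0.541 -0.182  0.143] [ 0.543 -0.188  0.143]
```

View pics/w3.png

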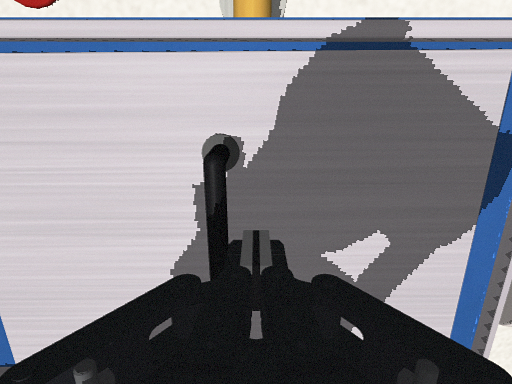

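Contact is made: the bar at (215,215) is against the fingers, the force is 3.3 N, and a blue gap has opened on the right. Continuing the push.

play_rows --pt "0 -14 0 0 1" --pt "0 -32 0 0 1" --pt "0 -52 0 0 1" --pt "0 -72 0 0 1" --pt "0 -92 0 0 1" --pt "0 -112 0 0 1" --pt "0 -132 0 0 1" --pt "0 -152 0 0 1"

```text
time: 6.92
tool_pos: [0.5002, -0.0368, 0.0956]
tool_rot: [0.069, 0.704, 0.069, -0.704]
contact_force: [1.6, -5.3, 2.8]
gripper_width: -0.002
```

play_rows --pt "0 -20 0 0 1" --pt "0 -40 0 0 1" --pt "0 -58 0 0 1" --pt "0 -74 0 0 1" --pt "0 -88 0 0 1" --pt "0 -98 0 0 1" --pt "0 -106 0 0 1" --pt "0 -112 0 0 1"

```text
time: 7.92
tool_pos: [0.4783, 0.0722, 0.0951]
tool_rot: [-0.069, -0.704, -0.069, 0.704]
contact_force: [1.3, -3.9, 2.3]
gripper_width: 0.002
```

play_rows --pt "0 -4 0 0 1" --pt "0 -8 0 0 1" --pt "0 -12 0 0 1" --pt "0 -15 0 0 1"

```text
time: 8.43
tool_pos: [0.4753, 0.0852, 0.0952]
tool_rot: [-0.071, -0.703, -0.068, 0.704]
contact_force: [-0.4, -13.4, 3.0]
gripper_width: -0.001
```

```bash
python3 - <<'E'
from h import *
st(); f=grab('wrist','w4.png'); P=cloud(f); z=P[...,2]
h=cv2.cvtColor(f['img'],cv2.COLOR_RGB2HSV)
D=P[...,:2]-B; X=D@bx; Y=D@by
g=(h[...,1]<60)&(z>.1)&(z<.108)&(abs(X)<.095)&(Y>-.05)&(Y<.28)&(h[...,2]>60)
print('cover -y edge',np.percentile(Y[g],[.5,2]))
m=(z>.128)&(z<.145)&(X>.018)&(X<.06)&(abs(Y-.14)<.1); print('bar',m.sum(),np.median(Y[m]) if m.any() else 0)
E
```

```text
t 8.425 tcp [0.4753 0.0852 0.0952] box [-0.      0.1317] yaw -z 11.25 tilt [-0.001 -0.004 -1.   ] F [ -0.4 -13.4   3. ] w -0.001
cover -y edge [0.00368449 0.00716163]
bar 1691 0.14898918931201208
```

View pics/w4.png

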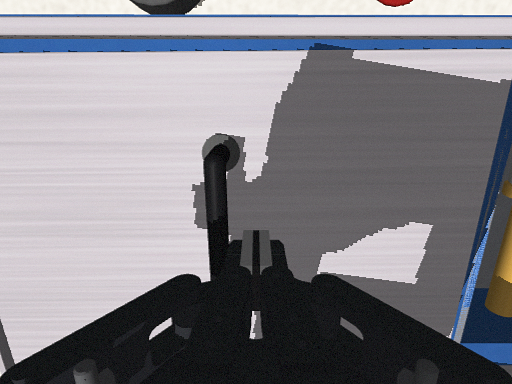

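The cover is at the stop: bar at box y 0.149, force up to 13 N. I'll back off, rise and look at the valves.

play_rows --pt "0 10 0 0 1" --pt "-25 20 0 0 1" --pt "-60 60 5 0 1" --pt "-80 115 20 0 1" --pt "-100 170 35 0 1" --pt "-110 225 45 0 1" --pt "-110 270 50 0 1" --pt "-110 280 50 0 1"

```text
time: 9.48
tool_pos: [0.4809, -0.1996, 0.205]
tool_rot: [0.067, 0.704, 0.069, -0.704]
contact_force: [0.3, 0.3, 0.2]
gripper_width: 0.004
```

```bash
cat >> h.py <<'E'
def valves(f):
    P=cloud(f); z=P[...,2]; h=cv2.cvtColor(f['img'],cv2.COLOR_RGB2HSV)
    D=P[...,:2]-B; X=D@bx; Y=D@by
    inb=(abs(X)<.083)&(Y>-.278)&(Y<-.012)&(z>.06)&(z<.095)&(h[...,1]>110)&(h[...,2]>40)
    H=h[...,0]
    for n,m in(('red',(H<8)|(H>172)),('blue',(H>95)&(H<130))):
        m=m&inb&(z>.068)
        if m.sum()<30: print(n,'few',m.sum()); continue
        xs=np.stack([X[m],Y[m]],1); c=xs.mean(0); u=np.linalg.svd(xs-c,full_matrices=False)[2][0]
        if u[0]>0 and abs(u[0])>abs(u[1]) or (u[1]<0 and abs(u[1])>=abs(u[0])): u=-u
        t=(xs-c)@u
        print(n,m.sum(),'c',c.round(4),'z',np.median(z[m]).round(4),'angle',np.arctan2(u[1],-u[0]).round(3),'ends',(c+u*t.min()).round(3),(c+u*t.max()).round(3))
E
python3 - <<'E'
from h import *
st(); f=grab('wrist','w5.png'); valves(f)
E
```

```text
t 9.475 tcp [ 0.4809 -0.1996  0.205 ] box [-0.0501 -0.1487] yaw -z 11.02 tilt [ 0.     0.002 -1.   ] F [0.3 0.3 0.2] w 0.004
red 829 c [-0.0141 -0.1903] z 0.087 angle 0.262 ends [ 0.011 -0.197] [-0.041 -0.183]
blue 807 c [-0.0157 -0.0926] z 0.0869 angle 0.055 ends [ 0.009 -0.094] [-0.044 -0.091]
```

View pics/w5.png

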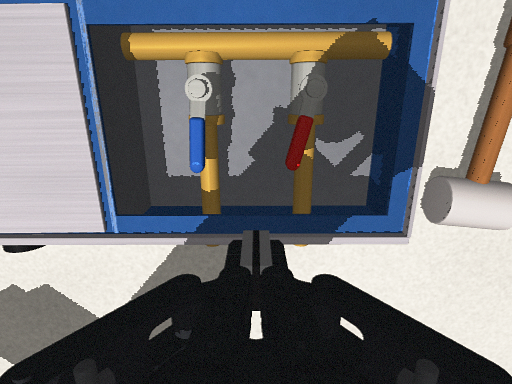

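The picture shows both valves: blue handle at (197,145), red at (300,142). Red is the valve at box y -205 at 0.26 rad, and blue is at 0.055 rad. I'll place the tips on the -y side of the red grip.

play_rows --pt "10 40 -12 0 1" --pt "20 82 -24 0 1" --pt "40 82 -24 0 1" --pt "70 82 -24 0 1" --pt "100 82 -24 0 1" --pt "120 82 -24 0 1" --pt "120 82 -24 0 1"

```text
time: 10.4
tool_pos: [0.5192, -0.2715, 0.083]
tool_rot: [-0.068, -0.703, -0.071, 0.705]
contact_force: [-0.8, -0.8, 0.4]
gripper_width: 0.005
```

```bash
python3 - <<'E'
from h import *
st(); f=grab('wrist','w6.png'); valves(f)
P=cloud(f)
for v in (224,228,232,236,242): print(v,P[v,248].round(3),P[v,262].round(3))
E
```

```text
t 10.4 tcp [ 0.5192 -0.2715  0.083 ] box [-0.0265 -0.2267] yaw -z 11.28 tilt [-0.004  0.003 -1.   ] F [-0.8 -0.8  0.4] w 0.005
red 1976 c [-0.013  -0.1921] z 0.087 angle 0.262 ends [ 0.011 -0.198] [-0.041 -0.185]
blue 2808 c [-0.0153 -0.0945] z 0.0863 angle 0.054 ends [ 0.01  -0.096] [-0.044 -0.093]
224 [ 0.486 -0.271  0.004] [ 0.488 -0.284  0.003]
228 [ 0.482 -0.272  0.003] [ 0.485 -0.285  0.004]
232 [ 0.53  -0.266  0.113] [ 0.531 -0.273  0.112]
236 [ 0.53  -0.266  0.117] [ 0.532 -0.273  0.118]
242 [ 0.53  -0.266  0.124] [ 0.531 -0.273  0.123]
```

View pics/w6.png

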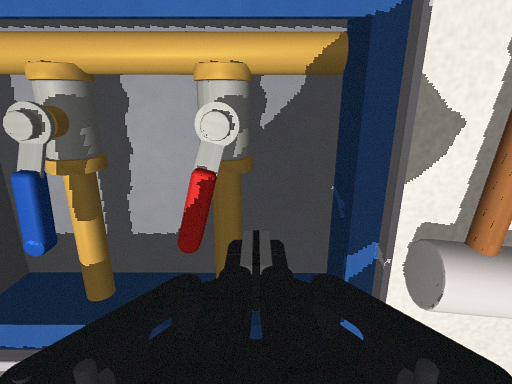

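The tips at (255,235) are clear on the right of the red grip, with the real tip at z ≈ 0.108. Lowering 40 mm and starting the arc.

play_rows --pt "20 2 0 0 1" --pt "40 2 0 0 1" --pt "40 0 0 0 1" --pt "40 -10 0 0 1" --pt "40 -20 0 0 1" --pt "40 -26 -1 0 1" --pt "40 -32 -2 0 1" --pt "40 -37 -4 0 1"

```text
time: 11.45
tool_pos: [0.518, -0.2374, 0.0464]
tool_rot: [0.07, 0.704, 0.068, -0.703]
contact_force: [1.3, -6.0, -0.7]
gripper_width: -0.002
```

```bash
python3 - <<'E'
from h import *
st(); f=grab('wrist'); valves(f)
E
```

```text
t 11.45 tcp [ 0.518  -0.2374  0.0464] box [-0.021 -0.193] yaw -z 11.22 tilt [ 0.002 -0.003 -1.   ] F [ 1.3 -6.  -0.7] w -0.002
red 3013 c [-0.005  -0.1768] z 0.087 angle 0.589 ends [ 0.014 -0.19 ] [-0.029 -0.161]
blue 4054 c [-0.0145 -0.0944] z 0.0865 angle 0.055 ends [ 0.01  -0.096] [-0.044 -0.093]
```

The red handle is turning (0.59 rad) and blue is unmoved. Continuing the arc.

play_rows --pt "0 -5 -2 0 1" --pt "0 -10 -4 0 1" --pt "0 -17 -9 0 1" --pt "0 -23 -14 0 1" --pt "0 -28 -19 0 1" --pt "0 -31 -24 0 1" --pt "0 -35 -31 0 1" --pt "0 -37 -38 0 1"

```text
time: 12.5
tool_pos: [0.5462, -0.1931, 0.0453]
tool_rot: [-0.069, -0.703, -0.069, 0.705]
contact_force: [-3.7, -4.4, -1.0]
gripper_width: -0.0
```

```bash
python3 - <<'E'
from h import *
st(); f=grab('wrist'); valves(f)
E
```

```text
t 12.5 tcp [ 0.5462 -0.1931  0.0453] box [ 0.0152 -0.155 ] yaw -z 11.23 tilt [-0.003 -0.001 -1.   ] F [-3.7 -4.4 -1. ] w -0.0
red 3715 c [ 0.0362 -0.1519] z 0.0869 angle 1.545 ends [ 0.037 -0.179] [ 0.035 -0.125]
blue 985 c [ 0.0025 -0.0939] z 0.0865 angle -0.035 ends [ 0.01  -0.094] [-0.038 -0.095]
```

play_rows --pt "0 0 -2 0 1" --pt "0 0 -4 0 1" --pt "0 0 -6 0 1" --pt "0 0 -7 0 1"

```text
time: 13.05
tool_pos: [0.5472, -0.1922, 0.0451]
tool_rot: [-0.069, -0.697, -0.07, 0.71]
contact_force: [-27.1, -5.3, 16.1]
gripper_width: -0.0
```

```bash
python3 - <<'E'
from h import *
st(); f=grab('wrist'); valves(f)
E
```

```text
t 13.05 tcp [ 0.5472 -0.1922  0.0451] box [ 0.0164 -0.1544] yaw -z 11.27 tilt [-0.018 -0.    -1.   ] F [-27.1  -5.3  16.1] w -0.0
red 3751 c [ 0.0378 -0.1519] z 0.0868 angle 1.573 ends [ 0.038 -0.179] [ 0.038 -0.125]
blue 877 c [ 0.003  -0.0939] z 0.0863 angle -0.067 ends [ 0.011 -0.093] [-0.038 -0.097]
```

At the stop: 1.573 rad, force up to 27 N. Now I'll back away in -x, rise straight up, move aside and check.

play_rows --pt "0 0 6 0 1" --pt "0 0 14 0 1" --pt "0 0 22 0 1" --pt "-30 0 24 0 1" --pt "-80 0 24 0 1" --pt "-130 0 30 0 1" --pt "-160 0 55 0 1" --pt "-160 0 65 0 1"

```text
time: 14.1
tool_pos: [0.4914, -0.205, 0.2089]
tool_rot: [0.07, 0.706, 0.068, -0.702]
contact_force: [1.1, -0.1, 0.1]
gripper_width: 0.003
```

play_rows --pt "0 0 0 0 1" --pt "0 0 0 0 1"

```text
time: 14.35
tool_pos: [0.4899, -0.2034, 0.2031]
tool_rot: [-0.068, -0.703, -0.07, 0.705]
contact_force: [-0.5, 0.6, 0.3]
gripper_width: -0.002
```

```bash
python3 - <<'E'
from h import *
st(); f=grab('wrist','w7.png'); valves(f); g=grab('scene','s7.png'); grab('top','t7.png')
P=cloud(g); z=P[...,2]; D=P[...,:2]-B; X=D@bx; Y=D@by
m=(z>.128)&(z<.145)&(abs(X)<.06)&(abs(Y-.14)<.05); print('bar scene',m.sum(),np.median(X[m]),np.median(Y[m]))
n=[cv2.imread('pics/'+x) for x in('w7.png','s7.png','t7.png')]
cv2.imwrite('pics/c7.png',np.vstack([np.hstack([cv2.resize(i,(400,300)) for i in n[:2]]),np.hstack([cv2.resize(n[2],(400,300)),cv2.resize(cv2.imread('pics/top1.png'),(400,300))])]))
E
```

```text
t 14.35 tcp [ 0.4899 -0.2034  0.2031] box [-0.042  -0.1542] yaw -z 11.23 tilt [-0.003  0.002 -1.   ] F [-0.5  0.6  0.3] w -0.002
red 896 c [ 0.0355 -0.1523] z 0.0871 angle 1.57 ends [ 0.036 -0.178] [ 0.036 -0.125]
blue 818 c [-0.0157 -0.0927] z 0.087 angle 0.064 ends [ 0.009 -0.094] [-0.043 -0.091]
bar scene 75 0.005042032203610632 0.14592570442416633
```

View pics/c7.png

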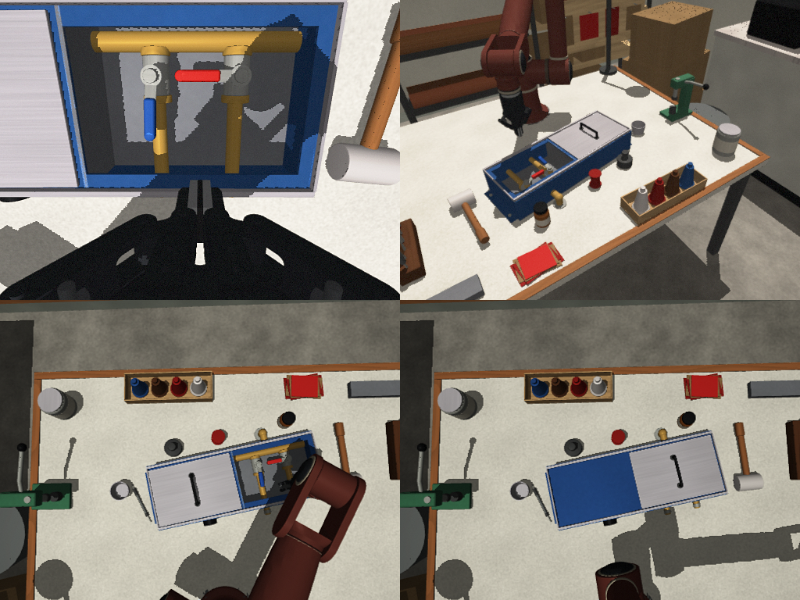

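The picture shows the cover fully open on the left half, the red handle square across its pipe, and blue along its pipe as before. The bench items are in place and the arm is clear, so I'm handing in.

```bash
python3 - <<'E'
from h import *
print(manip.job_done())
E
```

```text
the job is handed in; nothing more can be done
None
```

The job is handed in at about 14.5 s of the 51 s allowed. The cover is slid fully open and the red handle is shut square across its pipe.

**Cover:** I pushed it by its bar with shut fingers along the guides. It reached the end stop, with the bar at box y 0.149 m and the push force rising to about 13 N. A later check from the scene camera, with fewer pixels, gave 0.146 m.

**Red handle:** I pushed it round from 0.26 rad to its stop, with the force peaking at about 31 N (27 N sideways). After I backed off, it measured 1.570 rad.

**Blue handle:** It read 0.055 rad before and 0.064 rad at the end, which is within measuring noise. Two lower readings during the push were taken while the gripper partly hid it.

**Other items:** Comparing the top views from before and after by eye, the things on the bench had not moved. The robot was touching nothing at hand-in.

**One disagreement:** The first push missed, because the fingers passed just above the bar without touching it. Both cameras showed the shut fingertips about 24 mm higher than the reported TCP, so I allowed for that in every later move.

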